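# Refit the variac's knob and wind it back to zero

### The arm

A 7-joint arm with a two-finger parallel gripper is mounted at the origin on the work surface. World frame = base frame: x ahead of the robot, y to its left, z up, the work surface at z = 0. Lengths are in m, angles in rad, forces in N, time in s.
With the tool pointing down it reaches from about 0.425 to 0.825 m from the base axis. Payload 3.6 kg.
Tool frame: the origin (TCP) lies on the centre line of the jaws, within the pads' length; the fingertips stand 17 mm ahead of it and the grasp point (between the pads) lies 2 mm behind it; z points along the fingers, y is the line along which they close (so a half turn about z gives the same grasp; the last joint's range is limited). The gripper opens to 85 mm and grips with 20 to 120 N. Pads are 22 mm wide; open, the fingers measure 114 mm over their backs; the gripper's body (76 mm by 85 mm) begins 54 mm behind the grasp point. The pads swing forward as they close: fully open they stand 13 mm farther back than shut.
Start: joints at [1.175, 0.615, -0.013, 1.423, 0.008, 1.103, -0.04], TCP at [0.234, -0.606, 0.248] pointing down, gripper open.
Joint ranges: [-3.12, 3.12], [-0.3, 2.06], [-1.34, 1.32], [0.26, 2.42], [-1.36, 4.5], [0.01, 1.98], [-2.84, 2.84]. Speed limits (rad/s): [2.79, 2.79, 3.14, 3.14, 3.14, 3.14, 3.14].

### API

Orientations are given as a unit quaternion [x, y, z, w].
In Python, from bench import arm gives the robot as it stands.
- The arm moves only by the tool arm_command, never from a script. Its argument "targets" is a list of rows, each an object of numbers: "dx", "dy", "dz": the shift along the tool's x, y, z in mm; "ax", "ay", "az": the turn, a rotation vector about the tool's x, y, z in degrees; "grip": the gripper command: -1 is shut, 1 is fully open, values between are in proportion. A call has 1 to 10 rows; each row shifts and turns the commanded pose from where the row before left it, along the tool's axes as they then stand; what a row does not reach is not made up. A row lasts 1/10 s, in which the tool goes at most 50 mm and 8.59 degrees, less where a joint would pass 70% of its speed; a pose out of reach is approached as far as the arm can. A call is refused whole if a number of a shift passes 50 or a number of a turn 8.59, either way. A call with a gripper value outside its range is refused whole. The fingers move at their own pace and stop on an object; "newtons" is the grip in N (left out, the last holds). Time passes only in rows, so rows that do not move let the fingers close. It gives the time, the measured TCP pose, the force, the opening and the grip force at its end, in the units of the state.
- arm.sense(): the state, without advancing time (a new reading comes with each control period).
- arm.snapshot(name): name is "side" or "top"; returns the picture (480x640x3 uint8, red, green, blue); there is no depth.
- arm.camera_params(name): a dict with "vfov" (degrees; the focal length in pixels is half the picture's height over the tangent of half this angle, whatever the lens; pixels are square), "cx", "cy" (the principal point, pixels), "k1" (the pictures are not rectified: a ray, as slopes to the right and down, at radius r is drawn at 1 + k1 r^2 times it, then the intrinsics apply), "T" (4x4, takes a point from camera to world coordinates). Camera axes: x right, y up, looking along -z (the intrinsics and any distortion apply to the point x, -y, -z); pixel columns grow to the right and rows downward; lengths in m; the calibration is good to about 2 mm. A picture is of the moment at which its call begins. camera_params takes no time and is no camera call.
- arm.sign_off(): hands the job in; it is judged then, once.
The state is a dict: "time_s": time; "joint_positions": joint angles; "dq": joint speeds; "tau": joint torques, N m; "eef_pos": TCP position; "tcp_rot": TCP orientation; "wrist_force": force on the tool from outside, world axes, zero at the start; "ft_torque": the same for the moment, N m; "width": finger opening in m; "gripper_force": force on a finger pad.
Only numpy, scipy, OpenCV 4.12 (cv2) and the standard library are available. Lean on these libraries where they do the work, as an engineer would, in place of code of your own. Each camera call takes 0.05 s, during which the arm holds its last target. There are 200 camera calls.

### The job

The big black knob has come off the variable transformer. Put it back: set it over the D-shaft, feel round for the flat under light pressure, push it fully home until it snaps, then turn it anticlockwise until its white pointer stands at the red zero mark, and let go. Never force the knob, neither down on the shaft nor hard against the stop (10 to 15 N is plenty, 40 N breaks it), and leave everything else on the bench as it lies.

Things in the scene. Friction and masses are not known exactly. Their poses are not given: they have to be found in the camera images.
- knob: The loose black fluted knob with white pointer line, 38 mm high, lying mouth down on the bench. Origin: middle of its underside, z up its axis, +x along the pointer line. Skirt 58 mm across, up to 6 mm; above it the round grip, 42 to 45 mm across (grip it with about 60 N, 22 to 38 mm up). 145 to 235 g. The bore's flat lies on the pointer's side (+x).
- knob_mouth (a point): Middle of the knob's underside, the mouth of its blind bore, 22 mm deep: a countersink 18 mm wide narrows to 13 mm at 4.5 mm, a round entry goes on to 8 mm, then the D section to the ceiling. Off its angle the knob sits 8 mm down on the shaft; within about 0.1 rad it drops to 13 mm; then a push of about 10 N takes it through the snap to the ceiling, 22 mm.
- pointer_tip (a point): Tip of the white pointer line, on the rim of the knob's skirt, 29 mm from the knob's axis, 2 mm above its underside.
- variac: Grey bench transformer, 170 x 150 mm, its dark top with a white round dial, 116 mm across, 130 mm above the bench. Fixed. Origin: middle of its underside, on the shaft's axis, z up; -x is its front with the voltmeter. The steel D-shaft stands upright in the middle of the dial.
- shaft_tip (a point): Middle of the shaft's end, 24 mm above the dial. Shaft 12 mm across, flat 2.5 mm from its axis, a small sprung brass ball on the side opposite the flat. Axes are the case's, not the flat's: it was left 0.35 to 1.95 rad clockwise (from above) of zero; only eye or touch tells where. Turns under 0.035 Nm and stays. At zero its flat faces the zero mark; its stop is 0.15 rad farther.
- zero_mark (a point): Inner end of the red zero mark on the dial, 31 mm from the shaft's axis, towards 160 degrees anticlockwise from the case's +x (front left). The scale runs 320 degrees clockwise from it. The fitted knob has about 0.05 rad of sprung play on the shaft and may go back clockwise by that when let go.
- grey_knob: Small grey knob with blue cap, 36 mm across, 22 mm high, belongs elsewhere: leave it. Origin under its middle.
- multimeter: Yellow handheld meter, 150 x 75 x 43 mm, leave it. Origin under its middle.
- breadboard: White breadboard with parts, 55 x 165 x 18 mm, leave it. Origin under its middle.
- resistance_box: Wooden box with brass terminals, 75 x 110 x 61 mm, leave it. Origin under its middle.
- screwdriver: Screwdriver about 170 mm long lying along its x axis, leave it. Origin under its middle.
- pen_mug: Blue mug, 76 mm across, 90 mm high, leave it. Origin under its middle.
Not all that is in view belongs to the job. What is shaped like the variac but green is not meant.

How it is judged:
At the end, for the whole second after the job is handed in: the knob is fully home on the shaft (mouth at least 20 mm below the shaft tip, within 3 mm of its axis, upright), pointer tip within 7.5 mm of the zero mark, at rest (horizontal distance between knob_mouth and shaft_tip below 0.003 m and z of knob_mouth in the frame of shaft_tip below -0.02 m and angle between knob's own z axis and vertical below 0.12 rad and horizontal distance between pointer_tip and zero_mark below 0.0075 m and linear speed of knob below 0.01 m/s); the robot touches nothing.
It fails at once if the knob is forced on the transformer with more than 40 N (contact force between knob and variac above 40 N).
It fails at once if something else on the bench is moved more than 15 mm (distance of any of grey_knob, multimeter, breadboard, resistance_box, screwdriver, pen_mug from where it was at the start of the episode above 0.015 m).
It also fails if it takes over 72 s, if anything falls off the work surface, if the arm or the gripper's body presses on something with over 40 N, if the wrist force passes 120 N, or if a joint passes its speed limit or range.

## Working session

There is one attempt and no reset: what is moved stays moved. The work goes in short steps, Python scripts to look and compute and a tool call to move; the robot and the scene stay as the last step left them, time stands still between calls to the robot, and variables do not carry over. Pictures are saved under pics/ and viewed, at most 10 in all, crops included, and the job is handed in when it is done.

Besides the shell and the picture viewer there is one more tool, called after ">>>" as a command line: name --argument value ..., lists and objects as JSON in quotes. arm_command: Moves the arm, as the interface text tells. Its arguments: {"type":"object","properties":{"targets":{"type":"array"},"newtons":{"type":"number"}},"required":["targets"]}

```bash
mkdir -p pics; cat > h.py <<'E'
import numpy as np, cv2
from bench import arm
def K(n):
    p=arm.camera_params(n); f=240/np.tan(np.radians(p['vfov'])/2); return p,f
def ray(n,u,v):
    p,f=K(n); d=np.array([(u-p['cx'])/f,(v-p['cy'])/f]); s=d.copy()
    for _ in range(20): s=d/(1+p['k1']*(s@s))
    T=np.array(p['T']); return T[:3,3],T[:3,:3]@np.array([s[0],-s[1],-1])
def onz(n,u,v,z):
    o,d=ray(n,u,v); return o+d*(z-o[2])/d[2]
def proj(n,P):
    p,f=K(n); T=np.array(p['T']); q=T[:3,:3].T@(np.array(P)-T[:3,3]); s=np.array([q[0],-q[1]])/-q[2]
    s=s*(1+p['k1']*(s@s)); return s*f+[p['cx'],p['cy']]
def snap(n,name):
    im=arm.snapshot(n)[:,:,::-1].copy(); cv2.imwrite('pics/'+name,im); return im
E
python3 - <<'E'
from h import *
snap('top','t0.png');snap('side','s0.png')
for n in('top','side'):print(arm.camera_params(n))
print(arm.sense())
E
```

```text
{'vfov': 54.080171716473956, 'cx': 321.25143413828243, 'cy': 246.1752881436827, 'k1': -0.026172553228300467, 'T': array([[ 1.26060361e-01,  9.70079087e-01, -2.07497831e-01,
         3.71730000e-01],
       [-9.92022090e-01,  1.23478330e-01, -2.54022762e-02,
        -5.25149523e-02],
       [ 9.79268647e-04,  2.09044652e-01,  9.77905606e-01,
         1.09424140e+00],
       [ 0.00000000e+00,  0.00000000e+00,  0.00000000e+00,
         1.00000000e+00]])}
{'vfov': 45.96102402428553, 'cx': 320.3064796365168, 'cy': 224.53317125622362, 'k1': 0.0004494033577688818, 'T': array([[-0.7266759 ,  0.42433939, -0.54025754, -0.26279139],
       [-0.68670582, -0.42644479,  0.58871042,  0.83572576],
       [ 0.01942301,  0.79879967,  0.60128348,  0.99622948],
       [ 0.        ,  0.        ,  0.        ,  1.        ]])}
{'time_s': 0.1, 'joint_positions': array([ 1.17546397,  0.61578387, -0.01260231,  1.42474739,  0.0081309 ,
        1.10335785, -0.040425  ]), 'dq': array([-0.00140118, -0.00157208, -0.00275269, -0.00454285,  0.00134653,
        0.00081295, -0.00070011]), 'tau': array([ 8.58996209e-04, -4.70380783e+01,  2.60367449e-01, -1.71569717e+01,
        1.01827821e-02,  5.89710718e-03,  2.69320293e-05]), 'eef_pos': array([ 0.23410967, -0.60569318,  0.24727614]), 'tcp_rot': array([ 9.83038923e-01,  1.83393607e-01, -2.36433263e-04, -1.09769919e-03]), 'wrist_force': array([ 0.09034559, -0.24216424, -0.42342399]), 'ft_torque': array([-0.01130273, -0.00257746,  0.04595632]), 'gripper_force': 0.0, 'width': 0.0852482099994202}
```

View pics/t0.png

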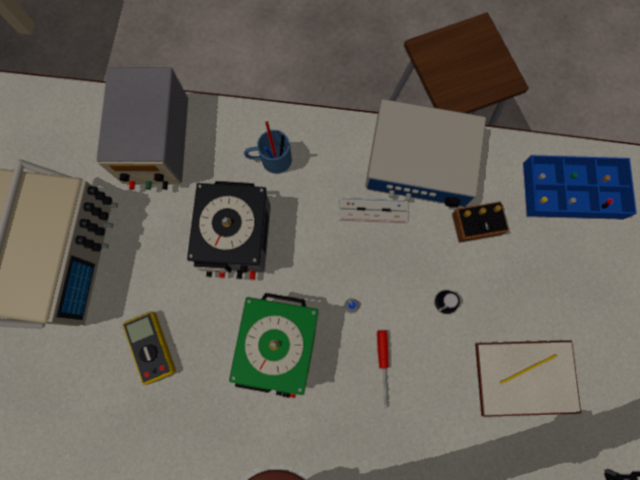

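View pics/s0.png

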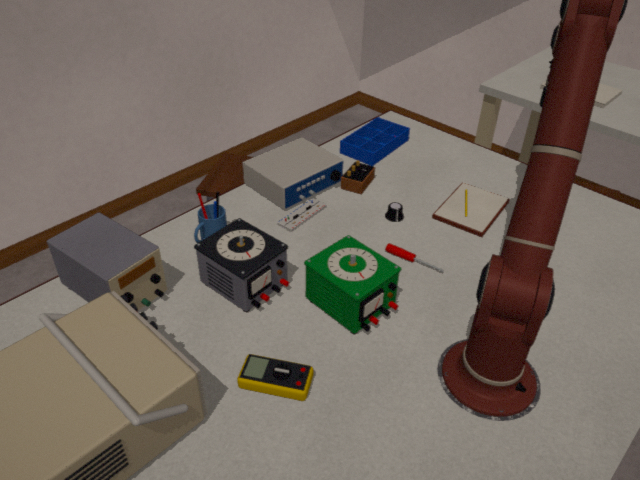

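The knob lies at top-view (447,301). The black variac's dial is at (227,222) in the top view, and at (240,243) in the side view. I'll enlarge both.

```bash
python3 - <<'E'
from h import *
a=cv2.imread('pics/t0.png');b=cv2.imread('pics/s0.png')
c=lambda im,u,v,w,h,s:cv2.resize(im[v:v+h,u:u+w],None,fx=s,fy=s,interpolation=cv2.INTER_CUBIC)
A=c(a,187,182,80,60,5);A2=c(a,427,281,40,30,10)
B=c(b,200,215,80,60,5);B2=c(b,376,195,40,30,10)
o=np.vstack([np.hstack([A,A2]),np.hstack([B,B2])]);o=cv2.convertScaleAbs(o,alpha=1.4,beta=15)
cv2.imwrite('pics/c0.png',o)
E
```

```text
(no output)
```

View pics/c0.png

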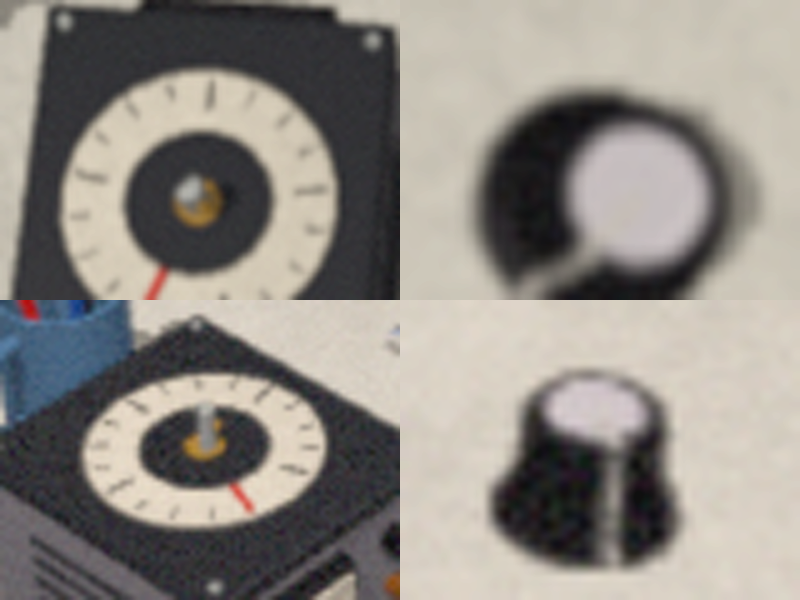

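The top-left crop shows the dial centre at crop (199,202), the shaft tip at (188,186) and the red mark's inner end at (165,268). The bottom-left crop shows the dial centre at (205,448), the shaft tip at (205,405) and the red mark at (233,485). The knob's cap centre is at (640,195) from the top and (595,407) from the side, with the pointer tip at (612,562) in the side view.

```bash
python3 - <<'E'
from h import *
def t(x,y,u0,v0,s): return (u0+(x+.5)/s-.5, v0+(y+.5)/s-.5)
D={'dial':((199,202),(205,148),.130),'tip':((188,186),(205,105),.154),'mark':((165,268),(233,185),.130)}
for k,(a,b,z) in D.items():
    print(k,onz('top',*t(*a,187,182,5),z)[:2],onz('side',*t(*b,200,215,5),z)[:2])
print('cap',onz('top',*t(240,195,427,281,10),.038)[:2],onz('side',*t(195,107,376,195,10),.038)[:2])
print('ptip side',onz('side',*t(212,262,376,195,10),.002)[:2])
print('line top outer',onz('top',*t(125,290,427,281,10),.004)[:2])
# dial ellipse fit refine: white ring
for n,f,c in(('top','t0',(227,222)),('side','s0',(240,244))):
    im=cv2.imread(f'pics/{f}.png').astype(int); 
    w=((im.min(2)>(110))).astype(np.uint8); 
    _,l,st,ce=cv2.connectedComponentsWithStats(w); 
    for i in range(1,len(st)):
        if np.hypot(*(ce[i]-c))<6 and st[i][4]>500:
            cn=cv2.findContours((l==i).astype(np.uint8),0,1)[0][0]; P=np.array([onz(n,*q[0],.130)[:2] for q in cn])
            A=np.c_[2*P,np.ones(len(P))]; s=np.linalg.lstsq(A,(P**2).sum(1),rcond=None)[0]; print(n,s[:2],np.sqrt(s[2]+s[:2]@s[:2]))
E
```

```text
dial [0.60295801 0.17883732] [0.59805986 0.18146882]
tip [0.60339521 0.17876721] [0.59936986 0.17832642]
mark [0.57273863 0.18825145] [0.56712575 0.19027209]
cap [ 0.50969763 -0.3290086 ] [ 0.5063807  -0.32778343]
ptip side [ 0.48279696 -0.31098601]
line top outer [ 0.48891751 -0.3129954 ]
top [0.60279756 0.17943839] 0.04763893687740065
side [0.59792844 0.18165808] 0.04829284876621993
```

>>> arm_command --targets '[{"dx": 39.5, "dy": -17.8, "dz": 8, "grip": 1}, {"dx": 39.5, "dy": -17.8, "dz": 8}, {"dx": 39.5, "dy": -17.8, "dz": 8}, {"dx": 39.5, "dy": -17.8, "dz": 8}, {"dx": 39.5, "dy": -17.8, "dz": 8}, {"dx": 39.5, "dy": -17.8, "dz": 8}, {"dx": 39.5, "dy": -17.8, "dz": 8}, {"dx": 39.5, "dy": -17.8, "dz": 8}, {"dx": 39.5, "dy": -17.8, "dz": 8}, {"az": -7}]'

```text
$.targets[0]: bad value
```

>>> arm_command --targets '[{"az": -8}, {"az": -8}, {"az": -8}, {"az": -8}, {"az": 0}, {"az": 0}]'

```text
$.targets[0]: bad value
```

```bash
cat >> h.py <<'E'
from scipy.spatial.transform import Rotation as R
def st(target=None):
    s=arm.sense(); r=R.from_quat(s['tcp_rot']); x=r.as_matrix()[:,0]; z=r.as_matrix()[:,2]
    print('t',s['time_s'],'p',s['eef_pos'].round(4),'yaw',np.degrees(np.arctan2(x[1],x[0])).round(2),'z',z.round(3),'F',s['wrist_force'].round(1),'M',s['ft_torque'].round(3),'w',s['width'],'g',s['gripper_force'],'q',s['joint_positions'].round(2))
    if target is not None: print('tool d mm',(r.inv().apply(np.array(target)-s['eef_pos'])*1000).round(1))
    return s
E
python3 - <<'E'
from h import *
st([.508,-.3285,.028])
snap('top','t1.png'); im=snap('side','s1.png')
a=cv2.imread('pics/t1.png')
c=lambda im,u,v:cv2.resize(im[v:v+120,u:u+100],None,fx=4,fy=4,interpolation=cv2.INTER_CUBIC)
print(proj('top',[.508,-.3285,.1]),proj('side',[.508,-.3285,.1]))
cv2.imwrite('pics/c1.png',cv2.convertScaleAbs(np.hstack([c(a,400,250),c(im,345,130)]),alpha=1.4,beta=15))
E
```

```text
t 0.1 p [ 0.2341 -0.6057  0.2473] yaw 21.13 z [-0.001  0.002 -1.   ] F [ 0.1 -0.2 -0.4] M [-0.011 -0.003  0.046] w 0.0852482099994202 g 0.0 q [ 1.18  0.62 -0.01  1.42  0.01  1.1  -0.04]
tool d mm [ 355.4 -159.3  219.6]
[458.14436039 297.97317803] [396.86859185 187.40126632]
```

View pics/c1.png

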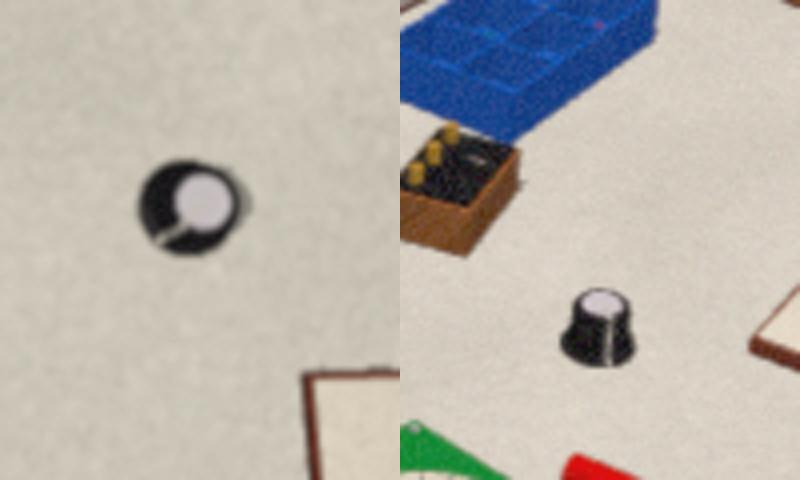

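The picture is unchanged because both moves were refused; the arm hasn't moved. Rows probably need every key, so I'll retry with all of them.

>>> arm_command --targets '[{"dx": 39.5, "dy": -17.8, "dz": 8, "ax": 0, "ay": 0, "az": 0, "grip": 1}, {"dx": 39.5, "dy": -17.8, "dz": 8, "ax": 0, "ay": 0, "az": 0, "grip": 1}, {"dx": 39.5, "dy": -17.8, "dz": 8, "ax": 0, "ay": 0, "az": 0, "grip": 1}, {"dx": 39.5, "dy": -17.8, "dz": 8, "ax": 0, "ay": 0, "az": 0, "grip": 1}, {"dx": 39.5, "dy": -17.8, "dz": 8, "ax": 0, "ay": 0, "az": 0, "grip": 1}, {"dx": 39.5, "dy": -17.8, "dz": 8, "ax": 0, "ay": 0, "az": 0, "grip": 1}, {"dx": 39.5, "dy": -17.8, "dz": 8, "ax": 0, "ay": 0, "az": 0, "grip": 1}, {"dx": 39.5, "dy": -17.8, "dz": 8, "ax": 0, "ay": 0, "az": 0, "grip": 1}, {"dx": 39.5, "dy": -17.8, "dz": 8, "ax": 0, "ay": 0, "az": 0, "grip": 1}, {"dx": 0, "dy": 0, "dz": 0, "ax": 0, "ay": 0, "az": -7, "grip": 1}]'

```text
time_s: 1.2
eef_pos: [0.5144, -0.3189, 0.1749]
tcp_rot: [0.968, 0.251, 0.002, -0.003]
wrist_force: [-0.5, 1.0, 0.5]
width: 0.0853
gripper_force: 0.0
```

>>> arm_command --targets '[{"dx": 0, "dy": 0, "dz": 0, "ax": 0, "ay": 0, "az": -8, "grip": 1}, {"dx": 0, "dy": 0, "dz": 0, "ax": 0, "ay": 0, "az": -8, "grip": 1}, {"dx": 0, "dy": 0, "dz": 0, "ax": 0, "ay": 0, "az": -8, "grip": 1}, {"dx": 0, "dy": 0, "dz": 0, "ax": 0, "ay": 0, "az": -8, "grip": 1}, {"dx": 0, "dy": 0, "dz": 0, "ax": 0, "ay": 0, "az": 0, "grip": 1}, {"dx": 0, "dy": 0, "dz": 0, "ax": 0, "ay": 0, "az": 0, "grip": 1}]'

```text
time_s: 1.8
eef_pos: [0.508, -0.3288, 0.1762]
tcp_rot: [0.866, 0.5, 0.0, -0.0]
wrist_force: [0.2, -0.2, 0.4]
width: 0.0853
gripper_force: 0.0
```

```bash
python3 - <<'E'
from h import *
s=st([.508,-.3285,.028])
a=snap('top','t1.png'); im=snap('side','s1.png')
c=lambda im,u,v:cv2.resize(im[v:v+120,u:u+100],None,fx=4,fy=4,interpolation=cv2.INTER_CUBIC)
p=s['eef_pos']+[0,0,-.017]
print(proj('top',p),proj('side',p))
cv2.imwrite('pics/c1.png',cv2.convertScaleAbs(np.hstack([c(a,410,240),c(im,345,120)]),alpha=1.4,beta=15))
E
```

```text
t 1.8 p [ 0.508  -0.3288  0.1762] yaw 59.95 z [-0.  0. -1.] F [ 0.2 -0.2  0.4] M [-0.008  0.013  0.055] w 0.08526150038531198 g 0.0 q [ 0.67  0.63 -0.21  1.64  0.16  0.89 -0.13]
tool d mm [ 2.000e-01 -1.000e-01  1.482e+02]
[466.74073576 294.98349547] [399.03167719 169.87337052]
```

View pics/c1.png

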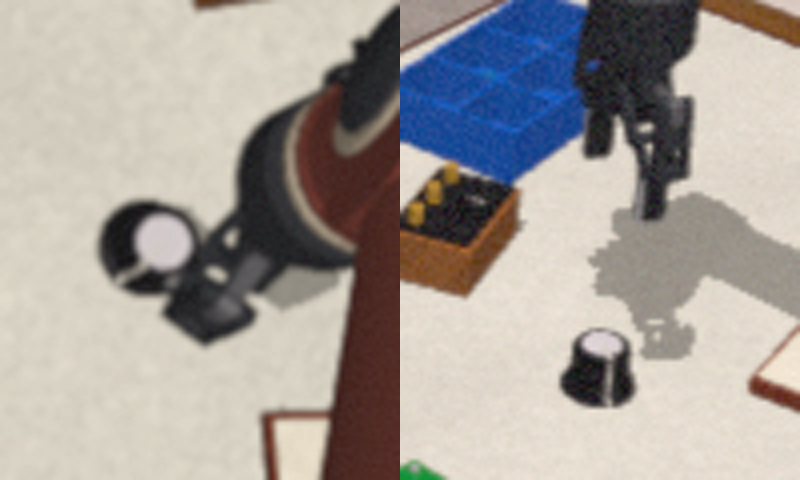

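The gripper is centred over the knob, with fingertips at about (400,166) in the side view. I'm descending and gripping.

>>> arm_command --targets '[{"dx": 0, "dy": 0, "dz": 37, "ax": 0, "ay": 0, "az": 0, "grip": 1}, {"dx": 0, "dy": 0, "dz": 37, "ax": 0, "ay": 0, "az": 0, "grip": 1}, {"dx": 0, "dy": 0, "dz": 37, "ax": 0, "ay": 0, "az": 0, "grip": 1}, {"dx": 0, "dy": 0, "dz": 36, "ax": 0, "ay": 0, "az": 0, "grip": 1}, {"dx": 0, "dy": 0, "dz": 0, "ax": 0, "ay": 0, "az": 0, "grip": 1}, {"dx": 0, "dy": 0, "dz": 0, "ax": 0, "ay": 0, "az": 0, "grip": 1}]'

```text
time_s: 2.5
eef_pos: [0.5084, -0.3286, 0.0295]
tcp_rot: [0.866, 0.501, -0.0, -0.0]
wrist_force: [0.9, -0.7, 0.7]
width: 0.0853
gripper_force: 0.0
```

>>> arm_command --newtons 60 --targets '[{"dx": 0, "dy": 0, "dz": 0, "ax": 0, "ay": 0, "az": 0, "grip": -1}, {"dx": 0, "dy": 0, "dz": 0, "ax": 0, "ay": 0, "az": 0, "grip": -1}, {"dx": 0, "dy": 0, "dz": 0, "ax": 0, "ay": 0, "az": 0, "grip": -1}, {"dx": 0, "dy": 0, "dz": 0, "ax": 0, "ay": 0, "az": 0, "grip": -1}, {"dx": 0, "dy": 0, "dz": 0, "ax": 0, "ay": 0, "az": 0, "grip": -1}, {"dx": 0, "dy": 0, "dz": 0, "ax": 0, "ay": 0, "az": 0, "grip": -1}, {"dx": 0, "dy": 0, "dz": 0, "ax": 0, "ay": 0, "az": 0, "grip": -1}, {"dx": 0, "dy": 0, "dz": 0, "ax": 0, "ay": 0, "az": 0, "grip": -1}, {"dx": 0, "dy": 0, "dz": 0, "ax": 0, "ay": 0, "az": 0, "grip": -1}, {"dx": 0, "dy": 0, "dz": 0, "ax": 0, "ay": 0, "az": 0, "grip": -1}]'

```text
time_s: 3.5
eef_pos: [0.5092, -0.3293, 0.0314]
tcp_rot: [0.866, 0.501, 0.001, 0.002]
wrist_force: [-0.3, 0.5, 6.1]
width: 0.0404
gripper_force: 60.5
```

```bash
python3 - <<'E'
from h import *
st()
E
```

```text
t 3.5 p [ 0.5092 -0.3293  0.0314] yaw 60.12 z [ 0.003 -0.002 -1.   ] F [-0.3  0.5  6.1] M [ 0.126  0.126 -0.009] w 0.040360486165698185 g 60.48514723777771 q [ 0.64  0.82 -0.16  1.74  0.21  0.59 -0.17]
```

>>> arm_command --targets '[{"dx": 0, "dy": 0, "dz": -20, "ax": 0, "ay": 0, "az": 0, "grip": -1}, {"dx": 0, "dy": 0, "dz": -40, "ax": 0, "ay": 0, "az": 0, "grip": -1}, {"dx": 0, "dy": 0, "dz": -40, "ax": 0, "ay": 0, "az": 0, "grip": -1}, {"dx": 0, "dy": 0, "dz": -40, "ax": 0, "ay": 0, "az": 0, "grip": -1}, {"dx": 0, "dy": 0, "dz": -40, "ax": 0, "ay": 0, "az": 0, "grip": -1}, {"dx": 0, "dy": 0, "dz": -30, "ax": 0, "ay": 0, "az": 0, "grip": -1}, {"dx": 20, "dy": -7, "dz": 0, "ax": 0, "ay": 0, "az": 0, "grip": -1}, {"dx": 37.5, "dy": -13.4, "dz": 0, "ax": 0, "ay": 0, "az": 0, "grip": -1}, {"dx": 37.5, "dy": -13.4, "dz": 0, "ax": 0, "ay": 0, "az": 0, "grip": -1}, {"dx": 37.5, "dy": -13.4, "dz": 0, "ax": 0, "ay": 0, "az": 0, "grip": -1}]'

```text
time_s: 4.5
eef_pos: [0.5327, -0.1888, 0.2394]
tcp_rot: [0.866, 0.501, -0.0, -0.0]
wrist_force: [1.1, 0.5, -2.4]
width: 0.0405
gripper_force: 61.0
```

>>> arm_command --targets '[{"dx": 37.5, "dy": -13.4, "dz": 0, "ax": 0, "ay": 0, "az": 0, "grip": -1}, {"dx": 37.5, "dy": -13.4, "dz": 0, "ax": 0, "ay": 0, "az": 0, "grip": -1}, {"dx": 37.5, "dy": -13.4, "dz": 0, "ax": 0, "ay": 0, "az": 0, "grip": -1}, {"dx": 37.5, "dy": -13.4, "dz": 0, "ax": 0, "ay": 0, "az": 0, "grip": -1}, {"dx": 37.5, "dy": -13.4, "dz": 0, "ax": 0, "ay": 0, "az": 0, "grip": -1}, {"dx": 37.5, "dy": -13.4, "dz": 0, "ax": 0, "ay": 0, "az": 0, "grip": -1}, {"dx": 37.5, "dy": -13.4, "dz": 0, "ax": 0, "ay": 0, "az": 0, "grip": -1}, {"dx": 37.5, "dy": -13.4, "dz": 0, "ax": 0, "ay": 0, "az": 0, "grip": -1}, {"dx": 20, "dy": -7, "dz": 0, "ax": 0, "ay": 0, "az": 0, "grip": -1}, {"dx": 0, "dy": 0, "dz": 0, "ax": 0, "ay": 0, "az": 0, "grip": -1}]'

```text
time_s: 5.5
eef_pos: [0.5924, 0.15, 0.2392]
tcp_rot: [0.863, 0.504, 0.001, -0.002]
wrist_force: [-0.3, 0.3, -2.0]
width: 0.0404
gripper_force: 61.0
```

```bash
python3 - <<'E'
from h import *
st([.6005,.180,.205])
E
```

```text
t 5.5 p [0.5924 0.15   0.2392] yaw 60.59 z [-0.001  0.004 -1.   ] F [-0.3  0.3 -2. ] M [ 0.036  0.044 -0.029] w 0.0404243720525684 g 61.005635261535645 q [-0.12  0.57 -0.26  1.55  0.16  1.04 -0.94]
tool d mm [30.  -7.6 34.3]
```

>>> arm_command --targets '[{"dx": 15, "dy": -4, "dz": 9, "ax": 0, "ay": 0, "az": 0, "grip": -1}, {"dx": 14, "dy": -3.5, "dz": 9, "ax": 0, "ay": 0, "az": 0, "grip": -1}, {"dx": 0, "dy": 0, "dz": 9, "ax": 0, "ay": 0, "az": 0, "grip": -1}, {"dx": 0, "dy": 0, "dz": 0, "ax": 0, "ay": 0, "az": 0, "grip": -1}, {"dx": 0, "dy": 0, "dz": 0, "ax": 0, "ay": 0, "az": 0, "grip": -1}, {"dx": 0, "dy": 0, "dz": 0, "ax": 0, "ay": 0, "az": 0, "grip": -1}]'

```text
time_s: 6.1
eef_pos: [0.6018, 0.1719, 0.2126]
tcp_rot: [0.866, 0.5, 0.0, 0.0]
wrist_force: [-0.2, 0.1, -2.0]
width: 0.0404
gripper_force: 61.0
```

```bash
python3 - <<'E'
from h import *
s=st([.6005,.180,.205])
a=snap('top','t2.png'); im=snap('side','s2.png')
b=cv2.imread('pics/s0.png'); 
c=lambda im,u,v,w,h,f:cv2.resize(im[v:v+h,u:u+w],None,fx=f,fy=f,interpolation=cv2.INTER_CUBIC)
cv2.imwrite('pics/c2.png',cv2.convertScaleAbs(np.vstack([np.hstack([c(a,187,177,80,60,5),c(im,200,195,80,60,5)]),np.hstack([c(b,230,225,25,18.75.__int__()+1,16)[:300],c(cv2.imread('pics/t0.png'),214,212,25,19,16)[:300]])]),alpha=1.5,beta=25))
E
```

```text
t 6.1 p [0.6018 0.1719 0.2126] yaw 60.04 z [ 0.001 -0.    -1.   ] F [-0.2  0.1 -2. ] M [-0.033 -0.054  0.048] w 0.04041729593667271 g 61.00605368614197 q [-0.17  0.62 -0.25  1.54  0.17  1.   -0.98]
tool d mm [ 6.3 -5.2  7.6]
```

View pics/c2.png

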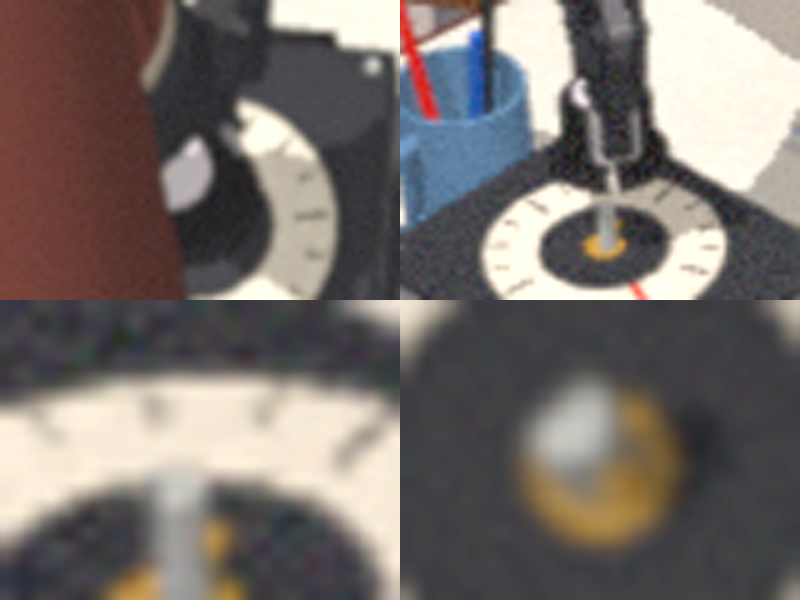

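The side view shows the brass ball on the right of the shaft, so the flat faces away from it, at a world angle of about 50–70°. I'll centre the knob over the shaft and turn the pointer to about 62°.

>>> arm_command --targets '[{"dx": 6.7, "dy": -3, "dz": 0, "ax": 0, "ay": 0, "az": 0, "grip": -1}, {"dx": 0, "dy": 0, "dz": 0, "ax": 0, "ay": 0, "az": 8.2, "grip": -1}, {"dx": 0, "dy": 0, "dz": 0, "ax": 0, "ay": 0, "az": 8.2, "grip": -1}, {"dx": 0, "dy": 0, "dz": 0, "ax": 0, "ay": 0, "az": 8.2, "grip": -1}, {"dx": 0, "dy": 0, "dz": 0, "ax": 0, "ay": 0, "az": 8.2, "grip": -1}, {"dx": 0, "dy": 0, "dz": 0, "ax": 0, "ay": 0, "az": 8.2, "grip": -1}, {"dx": 0, "dy": 0, "dz": 0, "ax": 0, "ay": 0, "az": 8.2, "grip": -1}, {"dx": 0, "dy": 0, "dz": 0, "ax": 0, "ay": 0, "az": 8.2, "grip": -1}, {"dx": 0, "dy": 0, "dz": 0, "ax": 0, "ay": 0, "az": 8.2, "grip": -1}, {"dx": 0, "dy": 0, "dz": 0, "ax": 0, "ay": 0, "az": 8.2, "grip": -1}]'

```text
time_s: 7.2
eef_pos: [0.6022, 0.1814, 0.2127]
tcp_rot: [0.993, -0.121, 0.0, -0.001]
wrist_force: [0.7, 0.6, -2.0]
width: 0.0404
gripper_force: 61.0
```

>>> arm_command --targets '[{"dx": 0, "dy": 0, "dz": 0, "ax": 0, "ay": 0, "az": 8, "grip": -1}, {"dx": 0, "dy": 0, "dz": 0, "ax": 0, "ay": 0, "az": 0, "grip": -1}, {"dx": 0, "dy": 0, "dz": 12, "ax": 0, "ay": 0, "az": 0, "grip": -1}, {"dx": 0, "dy": 0, "dz": 7, "ax": 0, "ay": 0, "az": 0, "grip": -1}, {"dx": 0, "dy": 0, "dz": 0, "ax": 0, "ay": 0, "az": 0, "grip": -1}, {"dx": 0, "dy": 0, "dz": 0, "ax": 0, "ay": 0, "az": 0, "grip": -1}, {"dx": 0, "dy": 0, "dz": 0, "ax": 0, "ay": 0, "az": 0, "grip": -1}]'

```text
time_s: 7.9
eef_pos: [0.6025, 0.1802, 0.1935]
tcp_rot: [0.982, -0.188, 0.0, -0.0]
wrist_force: [-0.1, -0.6, -1.5]
width: 0.0404
gripper_force: 61.0
```

```bash
python3 - <<'E'
from h import *
s=st([.6025,.1792,.1774])
a=snap('top','t3.png'); im=snap('side','s3.png')
c=lambda im,u,v,w,h,f:cv2.resize(im[v:v+h,u:u+w],None,fx=f,fy=f,interpolation=cv2.INTER_CUBIC)
cv2.imwrite('pics/c3.png',cv2.convertScaleAbs(np.hstack([c(a,202,187,50,75,8),c(im,215,185,50,75,8)]),alpha=1.8,beta=30))
E
```

```text
t 7.9 p [0.6025 0.1802 0.1935] yaw -21.66 z [ 0.  0. -1.] F [-0.1 -0.6 -1.5] M [-0.011 -0.02   0.009] w 0.04038638597481688 g 61.01382493972778 q [-0.41  0.64  0.14  1.56 -0.1   0.95 -2.18]
tool d mm [ 0.4  0.9 16.1]
```

View pics/c3.png

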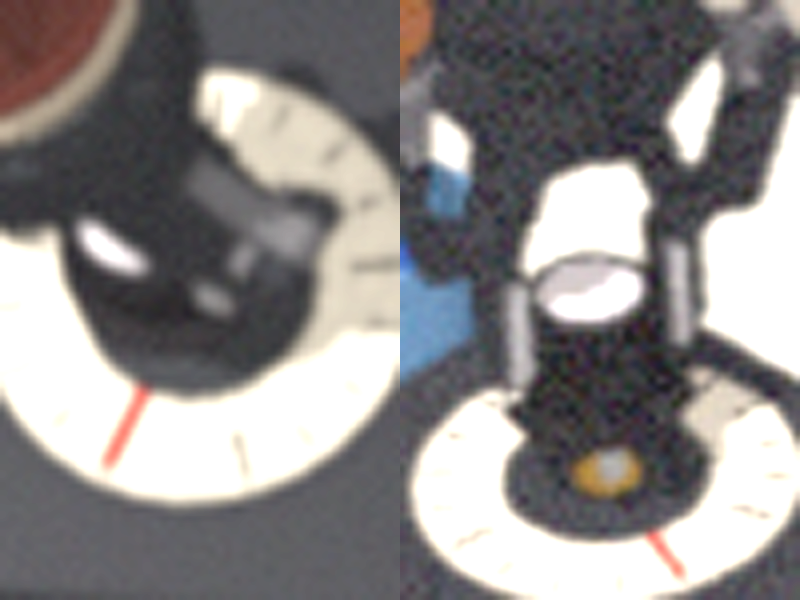

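The cap centre is at side crop (592,290), i.e. pixel (238.6,220.8), with the bushing at (607,472). I'll check the alignment numerically.

```bash
python3 - <<'E'
from h import *
cap=onz('side',238.6,220.8,.1935-.0314+.038); print('cap',cap)
print('knob TCP ratio', proj('side',[.6025,.1802,.2001]))
for x,y in((.6025,.1792),(.598,.1815),(.6005,.180)): print(proj('side',[x,y,.13]),proj('side',[x,y,.154]))
print('bushing px',215+207.5/8-.5,185+472.5/8-.5,onz('side',215+207.5/8-.5,185+472.5/8-.5,.133))
E
```

```text
cap [0.59868259 0.181103   0.2001    ]
knob TCP ratio [237.84398816 219.95545638]
[240.12966181 242.97270628] [239.47310551 235.19284178]
[240.60617077 244.2167003 ] [239.95285357 236.42836123]
[240.4116273 243.4838823] [239.75731672 235.70056375]
bushing px 240.4375 243.5625 [0.59723396 0.18242308 0.133     ]
```

Knob and shaft are aligned to about 1 mm, inside the countersink's capture. I'm lowering it gently.

>>> arm_command --targets '[{"dx": 0, "dy": 0, "dz": 5, "ax": 0, "ay": 0, "az": 0, "grip": -1}, {"dx": 0, "dy": 0, "dz": 4, "ax": 0, "ay": 0, "az": 0, "grip": -1}, {"dx": 0, "dy": 0, "dz": 2, "ax": 0, "ay": 0, "az": 0, "grip": -1}, {"dx": 0, "dy": 0, "dz": 2, "ax": 0, "ay": 0, "az": 0, "grip": -1}, {"dx": 0, "dy": 0, "dz": 0, "ax": 0, "ay": 0, "az": 0, "grip": -1}]'

```text
time_s: 8.5
eef_pos: [0.6022, 0.1798, 0.18]
tcp_rot: [0.982, -0.188, -0.0, 0.0]
wrist_force: [-0.5, -0.9, -3.4]
width: 0.0402
gripper_force: 61.0
```

>>> arm_command --targets '[{"dx": 0, "dy": 0, "dz": 1, "ax": 0, "ay": 0, "az": 0, "grip": -1}, {"dx": 0, "dy": 0, "dz": 1, "ax": 0, "ay": 0, "az": 0, "grip": -1}, {"dx": 0, "dy": 0, "dz": 1, "ax": 0, "ay": 0, "az": 0, "grip": -1}, {"dx": 0, "dy": 0, "dz": 0, "ax": 0, "ay": 0, "az": 0, "grip": -1}]'

```text
time_s: 8.9
eef_pos: [0.6022, 0.1798, 0.1772]
tcp_rot: [0.982, -0.188, 0.0, 0.0]
wrist_force: [-0.7, -1.4, -1.6]
width: 0.0406
gripper_force: 61.0
```

>>> arm_command --targets '[{"dx": 0, "dy": 0, "dz": 1, "ax": 0, "ay": 0, "az": 0, "grip": -1}, {"dx": 0, "dy": 0, "dz": 1, "ax": 0, "ay": 0, "az": 0, "grip": -1}, {"dx": 0, "dy": 0, "dz": 0, "ax": 0, "ay": 0, "az": 0, "grip": -1}]'

```text
time_s: 9.2
eef_pos: [0.6022, 0.1798, 0.1753]
tcp_rot: [0.982, -0.188, 0.0, 0.0]
wrist_force: [-0.6, -2.4, -1.6]
width: 0.0404
gripper_force: 61.0
```

>>> arm_command --targets '[{"dx": 0, "dy": 0, "dz": 1, "ax": 0, "ay": 0, "az": 0, "grip": -1}, {"dx": 0, "dy": 0, "dz": 1, "ax": 0, "ay": 0, "az": 0, "grip": -1}, {"dx": 0, "dy": 0, "dz": 0, "ax": 0, "ay": 0, "az": 0, "grip": -1}]'

```text
time_s: 9.5
eef_pos: [0.6022, 0.1798, 0.1735]
tcp_rot: [0.982, -0.188, 0.0, 0.0]
wrist_force: [-0.3, -3.7, 1.7]
width: 0.0403
gripper_force: 61.3
```

>>> arm_command --targets '[{"dx": 0, "dy": 0, "dz": 0.7, "ax": 0, "ay": 0, "az": 0, "grip": -1}, {"dx": 0, "dy": 0, "dz": 0, "ax": 0, "ay": 0, "az": 0, "grip": -1}]'

```text
time_s: 9.7
eef_pos: [0.6022, 0.1798, 0.1728]
tcp_rot: [0.982, -0.188, 0.0, 0.0]
wrist_force: [-1.1, -3.4, 3.2]
width: 0.0404
gripper_force: 61.4
```

>>> arm_command --targets '[{"dx": 0, "dy": 0.6, "dz": 0.7, "ax": 0, "ay": 0, "az": 0, "grip": -1}, {"dx": 0, "dy": 0, "dz": 0, "ax": 0, "ay": 0, "az": 0, "grip": -1}]'

```text
time_s: 9.9
eef_pos: [0.6022, 0.1797, 0.1722]
tcp_rot: [0.982, -0.188, 0.0, -0.0]
wrist_force: [-0.7, -3.7, 2.4]
width: 0.0405
gripper_force: 61.5
```

>>> arm_command --targets '[{"dx": 0, "dy": 0, "dz": 0.7, "ax": 0, "ay": 0, "az": 0, "grip": -1}, {"dx": 0, "dy": 0, "dz": 0, "ax": 0, "ay": 0, "az": 0, "grip": -1}]'

```text
time_s: 10.1
eef_pos: [0.6021, 0.1797, 0.1713]
tcp_rot: [0.982, -0.188, 0.0, -0.0]
wrist_force: [-1.9, -2.9, 2.4]
width: 0.0405
gripper_force: 61.5
```

```bash
python3 - <<'E'
from h import *
st()
E
```

```text
t 10.1 p [0.6021 0.1797 0.1713] yaw -21.67 z [ 0.  0. -1.] F [-1.9 -2.9  2.4] M [-0.797  0.23   0.012] w 0.040509808056666145 g 61.46588623523712 q [-0.41  0.66  0.14  1.59 -0.11  0.9  -2.18]
```

>>> arm_command --targets '[{"dx": 0, "dy": 0, "dz": 0.8, "ax": 0, "ay": 0, "az": 0, "grip": -1}, {"dx": 0, "dy": 0, "dz": 0, "ax": 0, "ay": 0, "az": 0, "grip": -1}]'

```text
time_s: 10.3
eef_pos: [0.602, 0.1797, 0.1703]
tcp_rot: [0.982, -0.188, 0.0, -0.0]
wrist_force: [-0.3, -2.8, 2.4]
width: 0.0403
gripper_force: 61.4
```

>>> arm_command --targets '[{"dx": 0, "dy": 0, "dz": 0.8, "ax": 0, "ay": 0, "az": 0, "grip": -1}, {"dx": 0, "dy": 0, "dz": 0, "ax": 0, "ay": 0, "az": 0, "grip": -1}]'

```text
time_s: 10.5
eef_pos: [0.602, 0.1798, 0.1692]
tcp_rot: [0.982, -0.188, -0.0, 0.0]
wrist_force: [-1.0, -3.3, 0.8]
width: 0.0409
gripper_force: 61.4
```

>>> arm_command --targets '[{"dx": 0, "dy": 0, "dz": 0.8, "ax": 0, "ay": 0, "az": 0, "grip": -1}, {"dx": 0, "dy": 0, "dz": 0, "ax": 0, "ay": 0, "az": 0, "grip": -1}]'

```text
time_s: 10.7
eef_pos: [0.602, 0.1797, 0.1685]
tcp_rot: [0.982, -0.188, -0.0, 0.0]
wrist_force: [-0.7, -1.6, 0.4]
width: 0.0409
gripper_force: 61.4
```

>>> arm_command --targets '[{"dx": 0, "dy": 0, "dz": 1, "ax": 0, "ay": 0, "az": 0, "grip": -1}, {"dx": 0, "dy": 0, "dz": 1, "ax": 0, "ay": 0, "az": 0, "grip": -1}, {"dx": 0, "dy": 0, "dz": 0, "ax": 0, "ay": 0, "az": 0, "grip": -1}]'

```text
time_s: 11.0
eef_pos: [0.602, 0.1797, 0.1664]
tcp_rot: [0.982, -0.188, -0.0, 0.0]
wrist_force: [0.8, -4.0, -0.6]
width: 0.0408
gripper_force: 61.4
```

>>> arm_command --targets '[{"dx": 0, "dy": 0, "dz": 1, "ax": 0, "ay": 0, "az": 0, "grip": -1}, {"dx": 0, "dy": 0, "dz": 0, "ax": 0, "ay": 0, "az": 0, "grip": -1}]'

```text
time_s: 11.2
eef_pos: [0.602, 0.1798, 0.1654]
tcp_rot: [0.982, -0.188, -0.0, -0.0]
wrist_force: [0.9, -2.3, -1.7]
width: 0.0406
gripper_force: 61.3
```

>>> arm_command --targets '[{"dx": 0, "dy": 0, "dz": 1, "ax": 0, "ay": 0, "az": 0, "grip": -1}, {"dx": 0, "dy": 0, "dz": 0, "ax": 0, "ay": 0, "az": 0, "grip": -1}]'

```text
time_s: 11.4
eef_pos: [0.602, 0.1798, 0.1644]
tcp_rot: [0.982, -0.188, -0.0, -0.0]
wrist_force: [1.0, -3.1, -2.0]
width: 0.0405
gripper_force: 61.2
```

>>> arm_command --targets '[{"dx": 0, "dy": 0, "dz": 1, "ax": 0, "ay": 0, "az": 0, "grip": -1}, {"dx": 0, "dy": 0, "dz": 0, "ax": 0, "ay": 0, "az": 0, "grip": -1}]'

```text
time_s: 11.6
eef_pos: [0.6021, 0.1798, 0.1638]
tcp_rot: [0.982, -0.188, 0.0, -0.0]
wrist_force: [-0.1, -1.8, -1.4]
width: 0.0405
gripper_force: 61.2
```

>>> arm_command --targets '[{"dx": 0, "dy": 0, "dz": 0.8, "ax": 0, "ay": 0, "az": 0, "grip": -1}, {"dx": 0, "dy": 0, "dz": 0, "ax": 0, "ay": 0, "az": 0, "grip": -1}]'

```text
time_s: 11.8
eef_pos: [0.6021, 0.1798, 0.1634]
tcp_rot: [0.982, -0.188, 0.0, -0.0]
wrist_force: [-0.2, -2.6, 1.6]
width: 0.0408
gripper_force: 61.2
```

>>> arm_command --targets '[{"dx": 0, "dy": 0, "dz": 0.6, "ax": 0, "ay": 0, "az": 0, "grip": -1}, {"dx": 0, "dy": 0, "dz": 0, "ax": 0, "ay": 0, "az": 0, "grip": -1}]'

```text
time_s: 12.0
eef_pos: [0.6021, 0.1798, 0.1633]
tcp_rot: [0.982, -0.188, 0.0, -0.0]
wrist_force: [-1.5, -3.4, 4.8]
width: 0.0403
gripper_force: 61.4
```

The knob is home: resistance built up at TCP z 0.1633, which is 22 mm down. I'll give it a final light push, then turn anticlockwise.

>>> arm_command --targets '[{"dx": 0, "dy": 0, "dz": 0.8, "ax": 0, "ay": 0, "az": 0, "grip": -1}, {"dx": 0, "dy": 0, "dz": 0, "ax": 0, "ay": 0, "az": 0, "grip": -1}]'

```text
time_s: 12.2
eef_pos: [0.6022, 0.1798, 0.1633]
tcp_rot: [0.982, -0.188, 0.0, -0.0]
wrist_force: [-1.9, -1.9, 9.0]
width: 0.0405
gripper_force: 61.9
```

>>> arm_command --targets '[{"dx": 0, "dy": 0, "dz": -0.8, "ax": 0, "ay": 0, "az": -3, "grip": -1}, {"dx": 0, "dy": 0, "dz": -0.4, "ax": 0, "ay": 0, "az": -6, "grip": -1}, {"dx": 0, "dy": 0, "dz": 0, "ax": 0, "ay": 0, "az": -6, "grip": -1}, {"dx": 0, "dy": 0, "dz": 0, "ax": 0, "ay": 0, "az": -6, "grip": -1}, {"dx": 0, "dy": 0, "dz": 0, "ax": 0, "ay": 0, "az": -6, "grip": -1}, {"dx": 0, "dy": 0, "dz": 0, "ax": 0, "ay": 0, "az": 0, "grip": -1}]'

```text
time_s: 12.8
eef_pos: [0.6021, 0.1798, 0.1634]
tcp_rot: [0.999, 0.046, 0.0, -0.0]
wrist_force: [-0.7, -3.5, 3.5]
width: 0.0404
gripper_force: 61.6
```

```bash
python3 - <<'E'
from h import *
st()
E
```

```text
t 12.8 p [0.6021 0.1798 0.1634] yaw 5.33 z [ 0.     0.001 -1.   ] F [-0.7 -3.5  3.5] M [-0.744  0.123  0.033] w 0.04041994784479386 g 61.591655015945435 q [-0.33  0.67  0.    1.59 -0.    0.88 -1.8 ]
```

>>> arm_command --targets '[{"dx": 0, "dy": 0, "dz": 0, "ax": 0, "ay": 0, "az": -7, "grip": -1}, {"dx": 0, "dy": 0, "dz": 0, "ax": 0, "ay": 0, "az": -7, "grip": -1}, {"dx": 0, "dy": 0, "dz": 0, "ax": 0, "ay": 0, "az": -7, "grip": -1}, {"dx": 0, "dy": 0, "dz": 0, "ax": 0, "ay": 0, "az": -7, "grip": -1}, {"dx": 0, "dy": 0, "dz": 0, "ax": 0, "ay": 0, "az": -7, "grip": -1}, {"dx": 0, "dy": 0, "dz": 0, "ax": 0, "ay": 0, "az": -7, "grip": -1}, {"dx": 0, "dy": 0, "dz": 0, "ax": 0, "ay": 0, "az": -7, "grip": -1}, {"dx": 0, "dy": 0, "dz": 0, "ax": 0, "ay": 0, "az": -7, "grip": -1}, {"dx": 0, "dy": 0, "dz": 0, "ax": 0, "ay": 0, "az": -7, "grip": -1}, {"dx": 0, "dy": 0, "dz": 0, "ax": 0, "ay": 0, "az": -3, "grip": -1}]'

```text
time_s: 13.8
eef_pos: [0.6018, 0.1797, 0.1633]
tcp_rot: [0.812, 0.583, -0.0, -0.0]
wrist_force: [-1.1, -2.9, 3.9]
width: 0.0403
gripper_force: 61.6
```

>>> arm_command --targets '[{"dx": 0, "dy": 0, "dz": 0, "ax": 0, "ay": 0, "az": 0, "grip": -1}, {"dx": 0, "dy": 0, "dz": 0, "ax": 0, "ay": 0, "az": 0, "grip": -1}]'

```text
time_s: 14.0
eef_pos: [0.6018, 0.1797, 0.1633]
tcp_rot: [0.813, 0.582, -0.0, -0.0]
wrist_force: [-1.4, -2.7, 5.4]
width: 0.0409
gripper_force: 61.6
```

```bash
python3 - <<'E'
from h import *
s=st()
a=snap('top','t4.png'); im=snap('side','s4.png')
c=lambda im,u,v,w,h,f:cv2.resize(im[v:v+h,u:u+w],None,fx=f,fy=f,interpolation=cv2.INTER_CUBIC)
cv2.imwrite('pics/c4.png',cv2.convertScaleAbs(np.hstack([c(a,202,187,50,75,8),c(im,215,205,50,75,8)]),alpha=1.8,beta=30))
E
```

```text
t 14.0 p [0.6018 0.1797 0.1633] yaw 71.14 z [-0. -0. -1.] F [-1.4 -2.7  5.4] M [-0.78   0.352 -0.046] w 0.04090632121592605 g 61.55333876609802 q [-0.14  0.69 -0.32  1.58  0.25  0.91 -0.87]
```

View pics/c4.png

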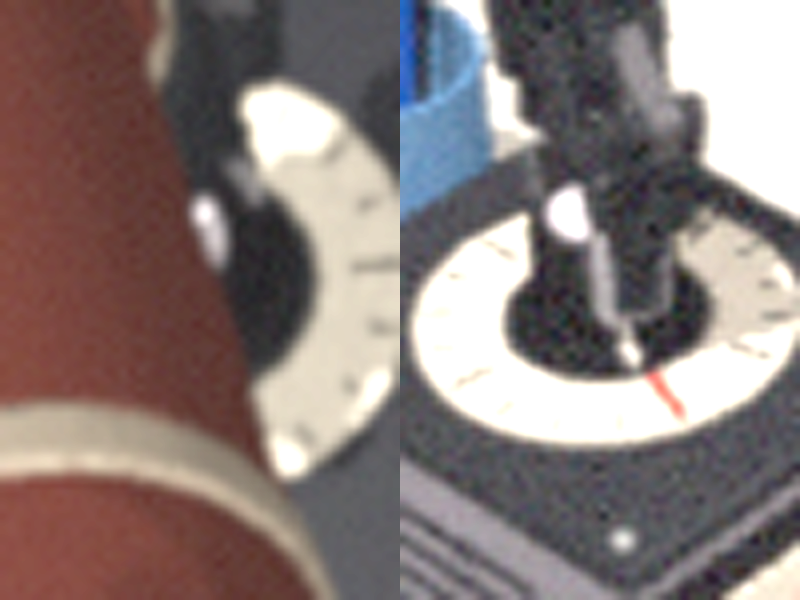

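The knob sits flush, with its pointer tip at side crop (634,362) and the red mark's inner end at (653,376), so it is a little short of the mark.

```bash
python3 - <<'E'
from h import *
c=np.array([.598,.1815])
g=lambda x,y,z:onz('side',215+(x-399.5)/8-.5,205+(y+.5)/8-.5,z)[:2]
for n,x,y,z in(('tip',634,364,.134),('in',653,376,.13),('out',682,415,.13)):
    p=g(x,y,z)-c; print(n,np.hypot(*p),np.degrees(np.arctan2(p[1],p[0])))
p=g(634,364,.134)-g(620,330,.137); print(np.degrees(np.arctan2(p[1],p[0])))
E
```

```text
tip 0.028932569683943386 155.49946078475955
in 0.031954395153796444 164.19797008899414
out 0.05251608341025989 164.0215511576444
156.9094665654294
```

>>> arm_command --targets '[{"dx": 0, "dy": 0, "dz": 0, "ax": 0, "ay": 0, "az": -4, "grip": -1}, {"dx": 0, "dy": 0, "dz": 0, "ax": 0, "ay": 0, "az": -4, "grip": -1}, {"dx": 0, "dy": 0, "dz": 0, "ax": 0, "ay": 0, "az": -2, "grip": -1}, {"dx": 0, "dy": 0, "dz": 0, "ax": 0, "ay": 0, "az": 0, "grip": -1}, {"dx": 0, "dy": 0, "dz": 0, "ax": 0, "ay": 0, "az": 0, "grip": -1}]'

```text
time_s: 14.6
eef_pos: [0.6018, 0.1797, 0.1633]
tcp_rot: [0.76, 0.65, -0.0, -0.0]
wrist_force: [-1.5, -3.8, 5.1]
width: 0.0407
gripper_force: 61.5
```

>>> arm_command --targets '[{"dx": 0, "dy": 0, "dz": 0, "ax": 0, "ay": 0, "az": 0, "grip": 1}, {"dx": 0, "dy": 0, "dz": 0, "ax": 0, "ay": 0, "az": 0, "grip": 1}, {"dx": 0, "dy": 0, "dz": 0, "ax": 0, "ay": 0, "az": 0, "grip": 1}, {"dx": 0, "dy": 0, "dz": 0, "ax": 0, "ay": 0, "az": 0, "grip": 1}, {"dx": 0, "dy": 0, "dz": 0, "ax": 0, "ay": 0, "az": 0, "grip": 1}, {"dx": 0, "dy": 0, "dz": 0, "ax": 0, "ay": 0, "az": 0, "grip": 1}, {"dx": 0, "dy": 0, "dz": 0, "ax": 0, "ay": 0, "az": 0, "grip": 1}, {"dx": 0, "dy": 0, "dz": 0, "ax": 0, "ay": 0, "az": 0, "grip": 1}]'

```text
time_s: 15.4
eef_pos: [0.602, 0.1797, 0.1629]
tcp_rot: [0.759, 0.652, 0.0, -0.0]
wrist_force: [-0.1, -0.0, 0.0]
width: 0.0853
gripper_force: 0.0
```

>>> arm_command --targets '[{"dx": 0, "dy": 0, "dz": -10, "ax": 0, "ay": 0, "az": 0, "grip": 1}, {"dx": 0, "dy": 0, "dz": -30, "ax": 0, "ay": 0, "az": 0, "grip": 1}, {"dx": 0, "dy": 0, "dz": -40, "ax": 0, "ay": 0, "az": 0, "grip": 1}, {"dx": 0, "dy": 0, "dz": -20, "ax": 0, "ay": 0, "az": 0, "grip": 1}, {"dx": 0, "dy": 0, "dz": 0, "ax": 0, "ay": 0, "az": 0, "grip": 1}, {"dx": 0, "dy": 0, "dz": 0, "ax": 0, "ay": 0, "az": 0, "grip": 1}, {"dx": 0, "dy": 0, "dz": 0, "ax": 0, "ay": 0, "az": 0, "grip": 1}]'

```text
time_s: 16.1
eef_pos: [0.6012, 0.1792, 0.2616]
tcp_rot: [0.759, 0.652, -0.001, -0.0]
wrist_force: [-0.9, -0.2, -0.1]
width: 0.0853
gripper_force: 0.0
```

```bash
python3 - <<'E'
from h import *
s=st()
im=snap('side','s5.png')
c=lambda im,u,v,w,h,f:cv2.resize(im[v:v+h,u:u+w],None,fx=f,fy=f,interpolation=cv2.INTER_CUBIC)
cv2.imwrite('pics/c5.png',cv2.convertScaleAbs(c(im,215,205,50,75,8),alpha=1.8,beta=30))
E
```

```text
t 16.1 p [0.6012 0.1792 0.2616] yaw 81.33 z [-0.003 -0.001 -1.   ] F [-0.9 -0.2 -0.1] M [0.    0.03  0.029] w 0.08531347066246951 g 0.0 q [-0.09  0.6  -0.4   1.46  0.24  1.13 -0.69]
```

View pics/c5.png

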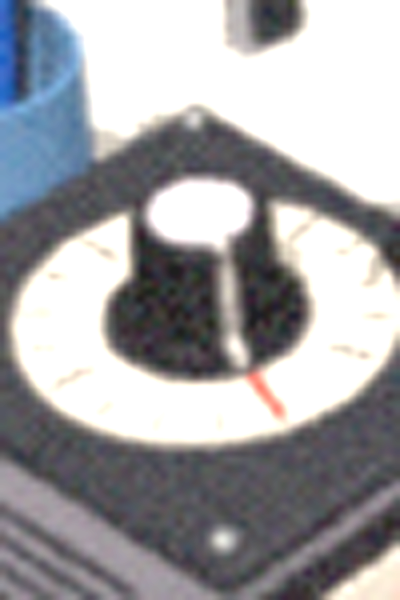

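The pointer tip at (241,364) is right at the red mark's inner end at (250,374). The knob is flush on the dial and upright, and the gripper is clear of it.

```bash
python3 -c "
from bench import arm
print(arm.sign_off())"
```

```text
the job is handed in; nothing more can be done
None
```

The knob is back on the variac: pushed fully home, turned to the red zero mark and let go, with nothing else on the bench touched; the job is handed in, but no verdict came back.

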